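Clear the glass offcuts and lift the waste tray

ROBOT

A 6-joint arm with a two-finger parallel gripper is mounted at the origin on the work surface. World frame = base frame: x ahead of the robot, y to its left, z up, the work surface at z = 0. Lengths are in m, angles in degrees, forces in N, time in s.
With the tool pointing down it reaches from about 0.275 to 1 m from the base axis. Payload 8.4 kg.
Tool frame: the origin (TCP) lies midway between the tips of the shut fingers; the grasp point (between the pads) lies 19 mm behind it (arm.tcp_to_grasp is the z of the grasp point in the tool frame, in m); z points along the fingers, y is the line along which they close (so a half turn about z gives the same grasp; the last joint's range is limited). The gripper opens to 85 mm and grips with 20 to 120 N. Pads are 22 mm wide; open, the fingers measure 114 mm over their backs; the gripper's body (76 mm by 85 mm) begins 54 mm behind the grasp point. The pads swing forward as they close: fully open they stand 13 mm farther back than shut.
Start: joints at [67.815, 20.225, 93.587, -0, 66.188, -0.138], TCP at [0.235, 0.579, 0.201] pointing down, gripper open.
Joint ranges: [-150.9, 150.9], [-52.94, 120.26], [3.33, 152.33], [-74.26, 254.26], [0, 154.13], [-172.89, 172.89]. Speed limits (degrees/s): [127.2, 127.2, 159.86, 180, 180, 180].

INTERFACE

Orientations are given as [roll, pitch, yaw] about the fixed x, y, z axes, in that order (R = Rz(yaw) Ry(pitch) Rx(roll)).
In Python, from bench import arm gives the robot as it stands.
- The arm moves only by the tool arm_command, never from a script. Its argument "steps" is a list of rows, each an object of numbers: "fingers": the finger opening in mm, from 0 to 85.4; "x", "y", "z": the shift along the tool's x, y, z in units of 50 mm (1.0 is 50 mm); "wx", "wy", "wz": the turn, a rotation vector about the tool's x, y, z in units of 5 degrees (1.0 is 5 degrees). In form: [{"fingers": .., "x": .., "y": .., "z": .., "wx": .., "wy": .., "wz": ..}, ...]. A call has 1 to 20 rows; each row is the pose to reach, as a shift and turn from the pose commanded when the call began, along the tool's axes at that moment; what a row does not reach only later rows make up. A row lasts 1/10 s, in which the tool goes at most 50 mm and 8.59 degrees, less where a joint would pass 70% of its speed; a pose out of reach is approached as far as the arm can. A call with a gripper value outside its range is refused whole. The fingers move at their own pace and stop on an object; the grip force is fixed at half the most. Time passes only in rows, so rows that repeat a pose let the fingers close. It gives the time, the measured TCP pose, the force, the opening and the grip force at its end, in the units of the state.
- arm.sense(): the state, without advancing time (a new reading comes with each control period).
- arm.capture(name): name is "scene" or "top"; returns a dict with "color" (480x640x3 uint8, red, green, blue), "fx", "fy", "cx", "cy" (pixels), "rvec" (rotation vector, rad) and "tvec" (3), from world to camera coordinates, as OpenCV has them. Camera axes: x right, y down, z forward; pixel columns grow to the right and rows downward; lengths in m; the calibration is good to about 2 mm. A picture is of the moment at which its call begins. There is no depth.
- arm.finish_job(): hands the job in; it is judged then, once.
The state is a dict: "time": time; "q": joint angles; "dq": joint speeds; "joint_torque": joint torques, N m; "tcp_pos": TCP position; "tool_rot": TCP orientation; "wrist_force": force on the tool from outside, world axes, zero at the start; "torque": the same for the moment, N m; "grip_width": opening from 0.0 (shut) to 1.0 (fully open); "finger_force": force on a finger pad.
Only numpy, scipy, OpenCV 4.12 (cv2) and the standard library are available. Lean on these libraries where they do the work, as an engineer would, in place of code of your own. Each camera call takes 0.05 s, during which the arm holds its last target. There are 200 camera calls.

TASK

With the scraper in the gripper, wipe the three offcuts of black glass off the white cutting board into the metal tray that stands against its end, never touching the sharp glass with the gripper and leaving the bottles and other things where they are. Then stand the scraper upright on the board and let go of it, take the tray by its bar and lift it, level and with all the glass in it, about 10 cm above the table. Finish while still holding it there, steady and level: do not put it down.

Things in the scene. Friction and masses are not known exactly. Their poses are not given: they have to be found in the camera images.
- board: White-topped glass-cutting board, a solid block fixed to the table: 160 mm (its x) by 200 mm (its y), top 45 mm above the table. Origin: centre of its underside, z up. On the table beside its two y ends stand the scraper and the tray, one at each, either way round.
- scraper: Loose upright scraper block, symmetric, 0.2 to 0.35 kg: foot 112 mm (its x) by 34 mm (its y), 22 mm high, rubber sole; above it, centred, a wooden handle 60 mm (x) by 18 mm (y) from 22 to 85 mm height. Origin: centre of its underside, z up. Starts on the table at the other end of the board from the tray, its axis about 60 mm off the board's edge, x within 0.2 rad of the board's x.
- tray: Loose aluminium tray, 0.2 to 0.4 kg: 170 mm (its x) by 110 mm (its y), walls 28 mm high, walls and floor 3 mm thick; a 36 mm wide upright at each x end carries a wooden bar along x over its centre. Origin: centre of its underside, z up. Starts on the table against one y end of the board (gap 1 to 8 mm), x along the board's x, rim 17 mm below the board's top.
- tray_bar (a point): Centre of the tray's carrying bar, 98 mm above the tray's underside, over its balance point. The bar is 170 mm long (tray x), 12 mm wide (tray y) and 14 mm high (91 to 105 mm above the underside); frame parallel to the tray's.
- chip0: Loose offcut of black glass, 30 x 22 x 7 mm, 12 g, lying on the board's top within 50 mm of its centre. Origin at the centre of its underside. Sharp: the gripper must not touch it.
- chip1: Loose offcut of black glass, 36 x 20 x 7 mm, 12 g, lying on the board's top within 50 mm of its centre. Origin at the centre of its underside. Sharp: the gripper must not touch it.
- chip2: Loose offcut of black glass, 26 x 24 x 7 mm, 12 g, lying on the board's top within 50 mm of its centre. Origin at the centre of its underside. Sharp: the gripper must not touch it.
- amber: Bystander, loose, to be left alone: amber glass dropper bottle, 32 mm across, 98 mm tall, behind the board (its far side from the robot). Origin at the centre of its underside.
- amber_tall: Bystander, loose, to be left alone: larger amber glass dropper bottle, 38 mm across, 113 mm tall, on the robot's left. Origin at the centre of its underside.
- white_dropper: Bystander, loose, to be left alone: white plastic dropper bottle, 32 mm across, 98 mm tall, on the robot's right. Origin at the centre of its underside.
- shot_glass: Bystander, loose, to be left alone: small open clear glass, 42 mm across, 42 mm tall, on the robot's side of the board. Origin at the centre of its underside.
- jar: Bystander, loose, to be left alone: closed glass jar, 60 mm across, 75 mm tall, on the robot's left, farther out than the tall amber bottle. Origin at the centre of its underside.
- brush: Bystander, loose, to be left alone: flat brush with a green plastic handle, lying on the table on the robot's right.
There are look-alikes about, which are no part of the job. Several things look just like the tray: the one meant starts farthest to the robot's right.

How it is judged:
By the outcome, as a careful person would: the job done as asked, in the order asked, and still so for the second after the job is handed in, while the arm keeps its last pose, push and grip.
It also fails if it takes over 58 s, if anything falls off the work surface, if the arm or the gripper's body presses on something with over 40 N, if the wrist force passes 120 N, or if a joint passes its speed limit or range.

## Working session

There is one attempt and no reset: what is moved stays moved. The work goes in short steps, Python scripts to look and compute and a tool call to move; the robot and the scene stay as the last step left them, time stands still between calls to the robot, and variables do not carry over. Pictures are saved under pics/ and viewed, at most 10 in all, crops included, and the job is handed in when it is done.

Besides the shell and the picture viewer there is one more tool, called after ">>>" in YAML: its name, and indented under it one key for each argument. arm_command: Moves the arm, as the interface text tells. Its arguments: {"type":"object","properties":{"steps":{"type":"array"}},"required":["steps"]}

```bash
mkdir -p pics; python3 - <<'E'
from bench import arm
import cv2,pickle
for n in("scene","top"):
    c=arm.capture(n);pickle.dump(c,open(f"pics/{n}0.pkl","wb"));cv2.imwrite(f"pics/{n}0.png",c["color"][:,:,::-1]);print(n,c["fx"],c["cx"],c["cy"],c["rvec"],c["tvec"])
print(arm.sense(),arm.tcp_to_grasp)
E
```

```text
scene 577.8924490372317 313.2409522652812 233.27800680984845 [ 1.92885272  1.67889758 -0.57437744] [-0.08602452 -0.35305695  1.59923228]
top 579.4590065515441 323.28725299326834 239.01926837325507 [ 2.16967238 -2.20106556  0.07658611] [0.0177246  0.52365721 1.5392369 ]
{'time': 0.1, 'q': array([ 6.78161741e+01,  2.02588585e+01,  9.36247748e+01, -5.37124678e-04,
        6.61874157e+01, -1.39070687e-01]), 'dq': array([ 0.0043689 , -0.04856685, -0.08785165, -0.07814852,  0.03343033,
        0.07098951]), 'joint_torque': array([ 1.61135518e-03, -6.06353974e+01, -3.42821646e+01, -2.68783941e-05,
        3.92328817e-03, -2.20395469e-05]), 'tcp_pos': array([0.23442593, 0.57887127, 0.20003337]), 'tool_rot': array([-1.79928950e+02,  3.18676294e-04,  1.57955462e+02]), 'wrist_force': array([-0.27265863,  0.71251358,  0.62202665]), 'torque': array([ 0.0138831 , -0.03747204,  0.04023534]), 'finger_force': 0.0, 'grip_width': 1.0018134497180884} -0.0187
```

View pics/scene0.png

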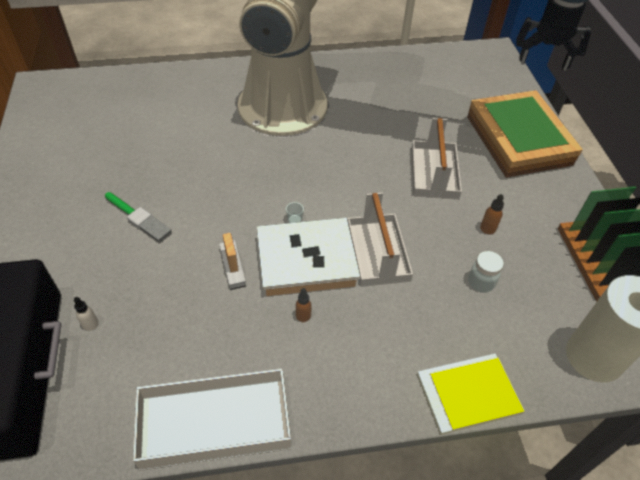

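View pics/top0.png

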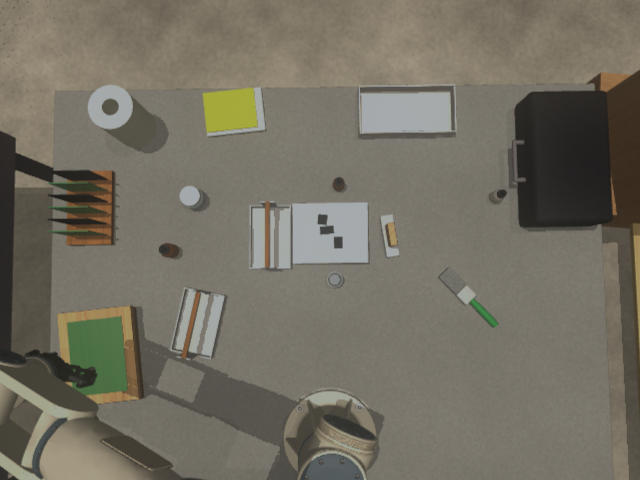

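Candidates for the tray: A at top (270,236) / scene (380,245), against the board; B at top (198,323) / scene (437,165), off to the robot's left. The bar-less box at top (407,110) is not alike. A is farthest to the robot's right (image right in the top view) and adjoins the board, so it fits. I'll confirm this in an enlarged crop.

```bash
cat > h.py <<'E'
import numpy as np,cv2,pickle
def ray(c,uv,z):
    R=cv2.Rodrigues(np.array(c["rvec"],float))[0];t=np.array(c["tvec"],float).ravel()
    uv=np.atleast_2d(uv).astype(float)
    d=np.c_[(uv[:,0]-c["cx"])/c["fx"],(uv[:,1]-c["cy"])/c["fy"],np.ones(len(uv))]@R
    o=-R.T@t
    return o+d*((z-o[2])/d[:,2])[:,None]
def proj(c,P):
    K=np.array([[c["fx"],0,c["cx"]],[0,c["fy"],c["cy"]],[0,0,1]])
    return cv2.projectPoints(np.array(P,float),np.array(c["rvec"],float),np.array(c["tvec"],float),K,None)[0][:,0]
E
python3 - <<'E'
from h import *
a=cv2.imread("pics/top0.png")[180:300,235:425];cv2.imwrite("pics/c1.png",cv2.resize(a,None,fx=4,fy=4,interpolation=cv2.INTER_CUBIC))
c=pickle.load(open("pics/top0.pkl","rb"))
im=c["color"].astype(int)
g=im.sum(2)
m=((g<220)).astype(np.uint8);m[:205]=0;m[262:]=0;m[:,:295]=0;m[:,366:]=0
n,l,s,ce=cv2.connectedComponentsWithStats(m)
for i in range(1,n):
    if s[i,4]>10:
        pts=np.argwhere(l==i)[:,::-1].astype(np.float32);print("chip",ce[i],s[i],ray(c,ce[i],.052),cv2.minAreaRect(pts))
E
```

```text
chip [321.69565217 219.17391304] [318 215   9   9  69] [[0.57399858 0.01365086 0.052     ]] ((322.0, 219.0), (8.0, 8.0), 90.0)
chip [326.37662338 229.63636364] [321 226  12   8  77] [[0.54613978 0.00171819 0.052     ]] ((326.5163879394531, 229.68032836914062), (6.3375020027160645, 11.58857536315918), 84.80557250976562)
chip [337.88888889 242.38888889] [334 238   8  10  72] [[ 0.51205981 -0.02804897  0.052     ]] ((337.5, 242.5), (9.0, 7.0), 90.0)
```

View pics/c1.png

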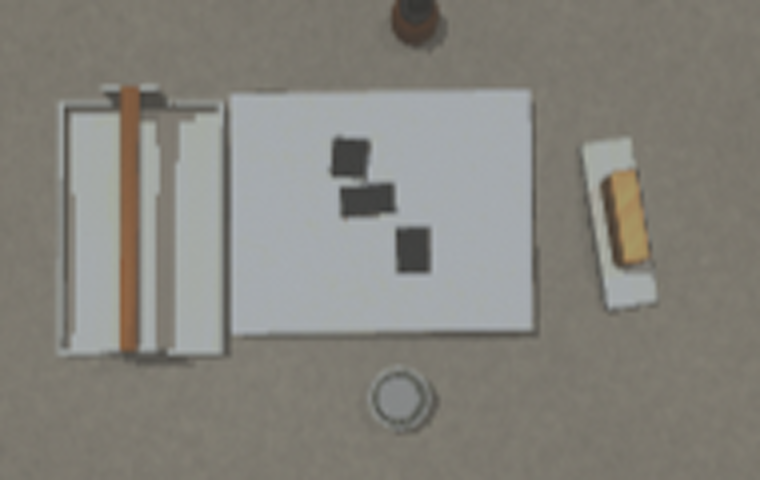

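The crop confirms A: the tray (57–225, 100–355) touches the board (230–535, 90–335) and its bar is at u≈130. The scraper is at (620,222), turned slightly. Chips are at (350,158), (368,200) and (413,249).

```bash
python3 - <<'E'
from h import *
c=pickle.load(open("pics/top0.pkl","rb"))
f=lambda p:(np.array(p,float)+.5)/4-.5+[235,180]
def show(n,p,z):
    P=ray(c,f(p),z)[:,:2];e=np.roll(P,-1,0)-P
    print(n,np.round(P,4).tolist(),"c",P.mean(0).round(4),"len",np.hypot(*e.T).round(3),"ang",np.degrees(np.arctan2(e[:,1],e[:,0])).round(1))
show("board",[(230,94),(531,89),(534,331),(231,335)],.045)
show("tray",[(57,102),(223,102),(226,355),(57,355)],.028)
show("bar",[(121,86),(138,86),(138,350),(121,350)],.105)
show("foot",[(582,144),(630,137),(657,301),(609,310)],.022)
show("handle",[(612,172),(634,169),(649,261),(622,266)],.085)
show("cup",[(371,400),(400,370),(430,400),(400,430)],.042)
show("amber",[(415,22)],.098)
E
```

```text
board [[0.6187, 0.0915], [0.6191, -0.1082], [0.4586, -0.107], [0.4588, 0.0926]] c [ 0.5388 -0.0078] len [0.2   0.161 0.2   0.16 ] ang [-89.9 179.6  89.9  -0.4]
tray [[0.6172, 0.2085], [0.6156, 0.0972], [0.4461, 0.0969], [0.4477, 0.2094]] c [0.5316 0.153 ] len [0.111 0.17  0.112 0.17 ] ang [ -90.8 -179.9   89.2   -0.3]
bar [[0.6168, 0.1578], [0.6166, 0.1469], [0.4485, 0.1483], [0.4486, 0.159]] c [0.5326 0.153 ] len [0.011 0.168 0.011 0.168] ang [-90.8 179.6  89.2  -0.4]
foot [[0.5845, -0.1435], [0.5887, -0.1759], [0.4782, -0.1915], [0.4726, -0.1592]] c [ 0.531  -0.1675] len [0.033 0.112 0.033 0.113] ang [ -82.5 -172.    99.8    8. ]
handle [[0.5591, -0.1562], [0.5609, -0.1705], [0.5014, -0.1787], [0.4984, -0.1613]] c [ 0.5299 -0.1667] len [0.014 0.06  0.018 0.061] ang [ -83.  -172.1   99.7    4.8]
cup [[0.4148, 0.001], [0.4343, -0.0184], [0.4143, -0.0379], [0.3949, -0.0178]] c [ 0.4145 -0.0183] len [0.027 0.028 0.028 0.027] ang [ -44.9 -135.8  134.    43.3]
amber [[0.6564, -0.0305]] c [ 0.6564 -0.0305] len [0.] ang [0.]
```

```bash
cat >> h.py <<'E'
from scipy.spatial.transform import Rotation as Ro
def go(arm,pos,yaw,base=None):
    s=arm.sense()
    R=Ro.from_euler("xyz",s["tool_rot"],degrees=True)
    d=R.inv().apply(np.array(pos)-s["tcp_pos"])/.05
    w=np.degrees((R.inv()*Ro.from_euler("xyz",[180,0,yaw],degrees=True)).as_rotvec())/5
    print("t",round(s["time"],2),"tcp",s["tcp_pos"].round(4),"rot",s["tool_rot"].round(2),"F",s["wrist_force"].round(2),"grip",round(s["grip_width"],3),round(s["finger_force"],1))
    print("shift",d.round(3),"turn",w.round(3))
E
python3 -c "
from h import *;from bench import arm
go(arm,[.5305,-.167,.16],188)"
```

```text
t 0.1 tcp [0.2344 0.5789 0.2   ] rot [-179.93    0.    157.96] F [-0.27  0.71  0.62] grip 1.002 0.0
shift [-11.087 -11.603   0.815] turn [-1.400e-02 -4.000e-03 -6.009e+00]
```

>>> arm_command:
  steps:
    - {"fingers":85,"x":-5.5,"y":-5.8,"z":0,"wz":-3}
    - {"fingers":85,"x":-11.09,"y":-11.6,"z":0,"wz":-6}
    - {"fingers":85,"x":-11.09,"y":-11.6,"z":0,"wz":-6}
    - {"fingers":85,"x":-11.09,"y":-11.6,"z":0,"wz":-6}
    - {"fingers":85,"x":-11.09,"y":-11.6,"z":0,"wz":-6}
    - {"fingers":85,"x":-11.09,"y":-11.6,"z":0,"wz":-6}
    - {"fingers":85,"x":-11.09,"y":-11.6,"z":0,"wz":-6}
    - {"fingers":85,"x":-11.09,"y":-11.6,"z":0,"wz":-6}
    - {"fingers":85,"x":-11.09,"y":-11.6,"z":0,"wz":-6}
    - {"fingers":85,"x":-11.09,"y":-11.6,"z":0,"wz":-6}
    - {"fingers":85,"x":-11.09,"y":-11.6,"z":0,"wz":-6}
    - {"fingers":85,"x":-11.09,"y":-11.6,"z":0,"wz":-6}
    - {"fingers":85,"x":-11.09,"y":-11.6,"z":0,"wz":-6}
    - {"fingers":85,"x":-11.09,"y":-11.6,"z":0,"wz":-6}
    - {"fingers":85,"x":-11.09,"y":-11.6,"z":0,"wz":-6}
    - {"fingers":85,"x":-11.09,"y":-11.6,"z":0,"wz":-6}
    - {"fingers":85,"x":-11.09,"y":-11.6,"z":0,"wz":-6}
    - {"fingers":85,"x":-11.09,"y":-11.6,"z":0.5,"wz":-6}
    - {"fingers":85,"x":-11.09,"y":-11.6,"z":0.8,"wz":-6}
    - {"fingers":85,"x":-11.09,"y":-11.6,"z":0.8,"wz":-6}

```text
schema error: expected keys fingers, x, y, z, wx, wy, wz
```

```bash
python3 -c "
from h import *;from bench import arm
go(arm,[.5305,-.167,.043],188)"
```

```text
t 0.1 tcp [0.2344 0.5789 0.2   ] rot [-179.93    0.    157.96] F [-0.27  0.71  0.62] grip 1.002 0.0
shift [-11.087 -11.6     3.155] turn [-1.400e-02 -4.000e-03 -6.009e+00]
```

>>> arm_command:
  steps:
    - {"fingers":85,"x":-11.09,"y":-11.6,"z":0,"wx":0,"wy":0,"wz":-6}
    - {"fingers":85,"x":-11.09,"y":-11.6,"z":0,"wx":0,"wy":0,"wz":-6}
    - {"fingers":85,"x":-11.09,"y":-11.6,"z":0,"wx":0,"wy":0,"wz":-6}
    - {"fingers":85,"x":-11.09,"y":-11.6,"z":0,"wx":0,"wy":0,"wz":-6}
    - {"fingers":85,"x":-11.09,"y":-11.6,"z":0,"wx":0,"wy":0,"wz":-6}
    - {"fingers":85,"x":-11.09,"y":-11.6,"z":0,"wx":0,"wy":0,"wz":-6}
    - {"fingers":85,"x":-11.09,"y":-11.6,"z":0,"wx":0,"wy":0,"wz":-6}
    - {"fingers":85,"x":-11.09,"y":-11.6,"z":0,"wx":0,"wy":0,"wz":-6}
    - {"fingers":85,"x":-11.09,"y":-11.6,"z":0,"wx":0,"wy":0,"wz":-6}
    - {"fingers":85,"x":-11.09,"y":-11.6,"z":0,"wx":0,"wy":0,"wz":-6}
    - {"fingers":85,"x":-11.09,"y":-11.6,"z":0,"wx":0,"wy":0,"wz":-6}
    - {"fingers":85,"x":-11.09,"y":-11.6,"z":0,"wx":0,"wy":0,"wz":-6}
    - {"fingers":85,"x":-11.09,"y":-11.6,"z":0,"wx":0,"wy":0,"wz":-6}
    - {"fingers":85,"x":-11.09,"y":-11.6,"z":0,"wx":0,"wy":0,"wz":-6}
    - {"fingers":85,"x":-11.09,"y":-11.6,"z":0,"wx":0,"wy":0,"wz":-6}
    - {"fingers":85,"x":-11.09,"y":-11.6,"z":0,"wx":0,"wy":0,"wz":-6}
    - {"fingers":85,"x":-11.09,"y":-11.6,"z":0,"wx":0,"wy":0,"wz":-6}
    - {"fingers":85,"x":-11.09,"y":-11.6,"z":0.4,"wx":0,"wy":0,"wz":-6}
    - {"fingers":85,"x":-11.09,"y":-11.6,"z":0.8,"wx":0,"wy":0,"wz":-6}
    - {"fingers":85,"x":-11.09,"y":-11.6,"z":0.8,"wx":0,"wy":0,"wz":-6}

```text
time: 2.1
tcp_pos: [0.5286, -0.1655, 0.1581]
tool_rot: [179.9, -0.3, -172.1]
wrist_force: [-0.1, 0.2, 0.2]
grip_width: 0.996
finger_force: 0.0
```

```bash
python3 -c "
from h import *;from bench import arm
go(arm,[.5305,-.167,.043],188)"
```

```text
t 2.1 tcp [ 0.5286 -0.1655  0.1581] rot [ 179.86   -0.27 -172.06] F [-0.14  0.18  0.23] grip 0.996 0.0
shift [-0.045 -0.041  2.301] turn [ 0.028 -0.054 -0.011]
```

>>> arm_command:
  steps:
    - {"fingers":45,"x":-0.04,"y":-0.04,"z":0.4,"wx":0,"wy":-0.05,"wz":0}
    - {"fingers":45,"x":-0.04,"y":-0.04,"z":0.9,"wx":0,"wy":-0.05,"wz":0}
    - {"fingers":45,"x":-0.04,"y":-0.04,"z":1.4,"wx":0,"wy":-0.05,"wz":0}
    - {"fingers":45,"x":-0.04,"y":-0.04,"z":1.9,"wx":0,"wy":-0.05,"wz":0}
    - {"fingers":45,"x":-0.04,"y":-0.04,"z":2.2,"wx":0,"wy":-0.05,"wz":0}
    - {"fingers":45,"x":-0.04,"y":-0.04,"z":2.3,"wx":0,"wy":-0.05,"wz":0}
    - {"fingers":45,"x":-0.04,"y":-0.04,"z":2.3,"wx":0,"wy":-0.05,"wz":0}
    - {"fingers":30,"x":-0.04,"y":-0.04,"z":2.3,"wx":0,"wy":-0.05,"wz":0}
    - {"fingers":10,"x":-0.04,"y":-0.04,"z":2.3,"wx":0,"wy":-0.05,"wz":0}
    - {"fingers":5,"x":-0.04,"y":-0.04,"z":2.3,"wx":0,"wy":-0.05,"wz":0}
    - {"fingers":5,"x":-0.04,"y":-0.04,"z":2.3,"wx":0,"wy":-0.05,"wz":0}
    - {"fingers":5,"x":-0.04,"y":-0.04,"z":2.3,"wx":0,"wy":-0.05,"wz":0}
    - {"fingers":5,"x":-0.04,"y":-0.04,"z":2.3,"wx":0,"wy":-0.05,"wz":0}

```text
time: 3.4
tcp_pos: [0.534, -0.1683, 0.0471]
tool_rot: [-180.0, 0.4, -172.1]
wrist_force: [-0.6, 1.1, 5.6]
grip_width: 0.183
finger_force: 58.7
```

```bash
python3 -c "
from h import *;from bench import arm
go(arm,[.5305,-.167,.125],188);go(arm,[.5425,-.077,.125],180);go(arm,[.5425,-.077,.0896],180)
c=arm.capture('scene');cv2.imwrite('pics/g1.png',cv2.resize(c['color'][190:310,180:440,::-1],None,fx=3,fy=3))"
```

```text
t 3.4 tcp [ 0.534  -0.1683  0.0471] rot [-179.96    0.36 -172.05] F [-0.57  1.08  5.56] grip 0.183 58.7
shift [ 0.056  0.033 -1.558] turn [-0.008  0.072 -0.01 ]
t 3.4 tcp [ 0.534  -0.1683  0.0471] rot [-179.96    0.36 -172.05] F [-0.57  1.08  5.56] grip 0.183 58.7
shift [-0.431  1.783 -1.556] turn [-0.003  0.072  1.59 ]
t 3.4 tcp [ 0.534  -0.1683  0.0471] rot [-179.96    0.36 -172.05] F [-0.57  1.08  5.56] grip 0.183 58.7
shift [-0.426  1.783 -0.848] turn [-0.003  0.072  1.59 ]
```

View pics/g1.png

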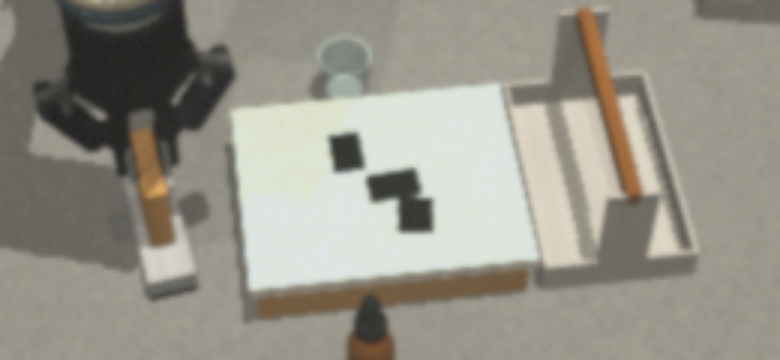

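The scraper is held mid-handle at (155,180), and the chips have not moved. Next I lift it, carry it over the board's near end and lower it.

>>> arm_command:
  steps:
    - {"fingers":5,"x":0,"y":0,"z":-0.3,"wx":0,"wy":0,"wz":0}
    - {"fingers":5,"x":0,"y":0,"z":-0.8,"wx":0,"wy":0,"wz":0}
    - {"fingers":5,"x":0,"y":0,"z":-1.3,"wx":0,"wy":0,"wz":0}
    - {"fingers":5,"x":0,"y":0,"z":-1.5,"wx":0,"wy":0,"wz":0}
    - {"fingers":5,"x":-0.1,"y":0.3,"z":-1.5,"wx":0,"wy":0,"wz":0.4}
    - {"fingers":5,"x":-0.3,"y":0.8,"z":-1.5,"wx":0,"wy":0,"wz":0.8}
    - {"fingers":5,"x":-0.45,"y":1.4,"z":-1.5,"wx":0,"wy":0,"wz":1.2}
    - {"fingers":5,"x":-0.5,"y":1.77,"z":-1.5,"wx":0,"wy":0,"wz":1.6}
    - {"fingers":5,"x":-0.5,"y":1.77,"z":-1.4,"wx":0,"wy":0,"wz":1.6}
    - {"fingers":5,"x":-0.5,"y":1.77,"z":-1.2,"wx":0,"wy":0,"wz":1.6}
    - {"fingers":5,"x":-0.5,"y":1.77,"z":-1.06,"wx":0,"wy":0,"wz":1.6}
    - {"fingers":5,"x":-0.5,"y":1.77,"z":-0.98,"wx":0,"wy":0,"wz":1.6}
    - {"fingers":5,"x":-0.5,"y":1.77,"z":-0.94,"wx":0,"wy":0,"wz":1.6}
    - {"fingers":5,"x":-0.5,"y":1.77,"z":-0.94,"wx":0,"wy":0,"wz":1.6}
    - {"fingers":5,"x":-0.5,"y":1.77,"z":-0.94,"wx":0,"wy":0,"wz":1.6}

```text
time: 4.95
tcp_pos: [0.5456, -0.0775, 0.0928]
tool_rot: [180.0, 0.3, 179.9]
wrist_force: [0.3, 0.8, -3.1]
grip_width: 0.184
finger_force: 59.2
```

```bash
python3 -c "
from h import *;from bench import arm
go(arm,[.546,.095,.093],179.8)
a=arm.capture('top')['color'][180:300,235:425,::-1];b=arm.capture('scene')['color'][200:300,220:420,::-1]
cv2.imwrite('pics/g2.png',np.vstack([cv2.resize(a,(475,300)),cv2.resize(b,(475,238))]))"
```

```text
t 4.95 tcp [ 0.5456 -0.0775  0.0928] rot [179.97   0.27 179.93] F [ 0.34  0.79 -3.05] grip 0.184 59.2
shift [-4.000e-03  3.449e+00 -2.000e-03] turn [0.006 0.054 0.026]
```

View pics/g2.png

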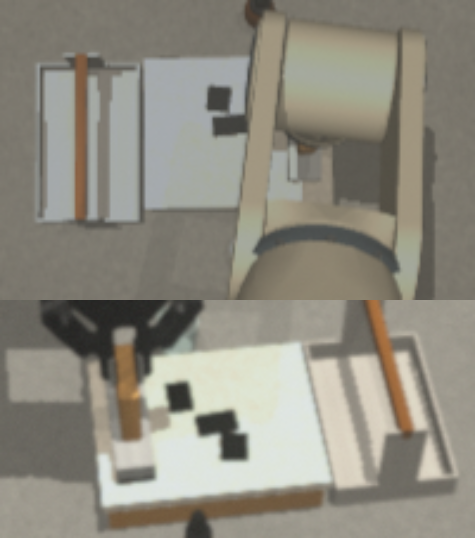

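The scraper sits on the board's near end with all three chips ahead of it: at (178,397), (216,423) and (234,446) in the lower view. Now the sweep.

>>> arm_command:
  steps:
    - {"fingers":5,"x":0,"y":0.15,"z":0,"wx":0,"wy":0,"wz":0}
    - {"fingers":5,"x":0,"y":0.35,"z":0,"wx":0,"wy":0,"wz":0}
    - {"fingers":5,"x":0,"y":0.55,"z":0,"wx":0,"wy":0,"wz":0}
    - {"fingers":5,"x":0,"y":0.75,"z":0,"wx":0,"wy":0,"wz":0}
    - {"fingers":5,"x":0,"y":0.95,"z":0,"wx":0,"wy":0,"wz":0}
    - {"fingers":5,"x":0,"y":1.15,"z":0,"wx":0,"wy":0,"wz":0}
    - {"fingers":5,"x":0,"y":1.35,"z":0,"wx":0,"wy":0,"wz":0}
    - {"fingers":5,"x":0,"y":1.55,"z":0,"wx":0,"wy":0,"wz":0}
    - {"fingers":5,"x":0,"y":1.75,"z":0,"wx":0,"wy":0,"wz":0}
    - {"fingers":5,"x":0,"y":1.95,"z":0,"wx":0,"wy":0,"wz":0}
    - {"fingers":5,"x":0,"y":2.15,"z":0,"wx":0,"wy":0,"wz":0}
    - {"fingers":5,"x":0,"y":2.35,"z":0,"wx":0,"wy":0,"wz":0}
    - {"fingers":5,"x":0,"y":2.55,"z":0,"wx":0,"wy":0,"wz":0}
    - {"fingers":5,"x":0,"y":2.75,"z":0,"wx":0,"wy":0,"wz":0}
    - {"fingers":5,"x":0,"y":2.95,"z":0,"wx":0,"wy":0,"wz":0}
    - {"fingers":5,"x":0,"y":3.15,"z":0,"wx":0,"wy":0,"wz":0}
    - {"fingers":5,"x":0,"y":3.3,"z":0,"wx":0,"wy":0,"wz":0}
    - {"fingers":5,"x":0,"y":3.45,"z":0,"wx":0,"wy":0,"wz":0}
    - {"fingers":5,"x":0,"y":3.45,"z":0,"wx":0,"wy":0,"wz":0}

```text
time: 6.95
tcp_pos: [0.5456, 0.0963, 0.0929]
tool_rot: [180.0, 0.3, 180.0]
wrist_force: [0.9, -0.7, -1.9]
grip_width: 0.186
finger_force: 59.2
```

```bash
python3 -c "
from h import *;from bench import arm
go(arm,[.546,-.02,.093],179.8)
a=arm.capture('top')['color'][180:300,235:425,::-1];b=arm.capture('scene')['color'][190:300,220:440,::-1]
cv2.imwrite('pics/g3.png',np.vstack([cv2.resize(a,(475,300)),cv2.resize(b,(475,238))]))"
```

```text
t 6.95 tcp [0.5456 0.0963 0.0929] rot [179.96   0.25 180.  ] F [ 0.87 -0.75 -1.87] grip 0.186 59.2
shift [-0.008 -2.327 -0.004] turn [0.009 0.05  0.04 ]
```

View pics/g3.png

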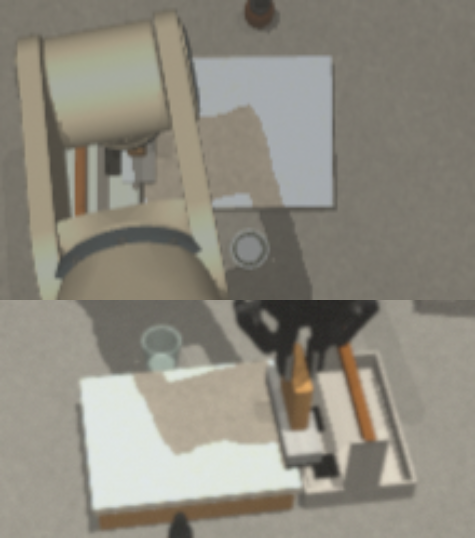

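The board is empty and chips are visible in the tray beside the scraper (lower view 325,445). I raise the scraper, carry it back to mid-board and lower it to contact, keeping the grip for now.

>>> arm_command:
  steps:
    - {"fingers":5,"x":0,"y":0,"z":-0.2,"wx":0,"wy":0,"wz":0}
    - {"fingers":5,"x":0,"y":-0.2,"z":-0.3,"wx":0,"wy":0,"wz":0}
    - {"fingers":5,"x":0,"y":-0.6,"z":-0.3,"wx":0,"wy":0,"wz":0}
    - {"fingers":5,"x":0,"y":-1.1,"z":-0.3,"wx":0,"wy":0,"wz":0}
    - {"fingers":5,"x":0,"y":-1.6,"z":-0.3,"wx":0,"wy":0,"wz":0}
    - {"fingers":5,"x":0,"y":-2.1,"z":-0.3,"wx":0,"wy":0,"wz":0}
    - {"fingers":5,"x":0,"y":-2.5,"z":-0.3,"wx":0,"wy":0,"wz":0}
    - {"fingers":5,"x":0,"y":-2.7,"z":-0.2,"wx":0,"wy":0,"wz":0}
    - {"fingers":5,"x":0,"y":-2.7,"z":-0.1,"wx":0,"wy":0,"wz":0}
    - {"fingers":5,"x":0,"y":-2.7,"z":-0.04,"wx":0,"wy":0,"wz":0}
    - {"fingers":5,"x":0,"y":-2.7,"z":0.0,"wx":0,"wy":0,"wz":0}
    - {"fingers":5,"x":0,"y":-2.7,"z":0.02,"wx":0,"wy":0,"wz":0}
    - {"fingers":5,"x":0,"y":-2.7,"z":0.03,"wx":0,"wy":0,"wz":0}
    - {"fingers":5,"x":0,"y":-2.7,"z":0.03,"wx":0,"wy":0,"wz":0}

```text
time: 8.45
tcp_pos: [0.5451, -0.0386, 0.0921]
tool_rot: [179.9, 0.2, -180.0]
wrist_force: [-6.9, 1.1, 10.0]
grip_width: 0.183
finger_force: 60.6
```

```bash
python3 -c "
from h import *;from bench import arm
go(arm,[.546,-.04,.093],179.8)
b=arm.capture('scene')['color'][190:300,220:440,::-1]
cv2.imwrite('pics/g4.png',cv2.resize(b,None,fx=3.5,fy=3.5,interpolation=cv2.INTER_CUBIC))"
```

```text
t 8.45 tcp [ 0.5451 -0.0386  0.0921] rot [ 179.95    0.2  -179.98] F [-6.91  1.1   9.96] grip 0.183 60.6
shift [-0.019 -0.029 -0.019] turn [0.01  0.039 0.043]
```

View pics/g4.png

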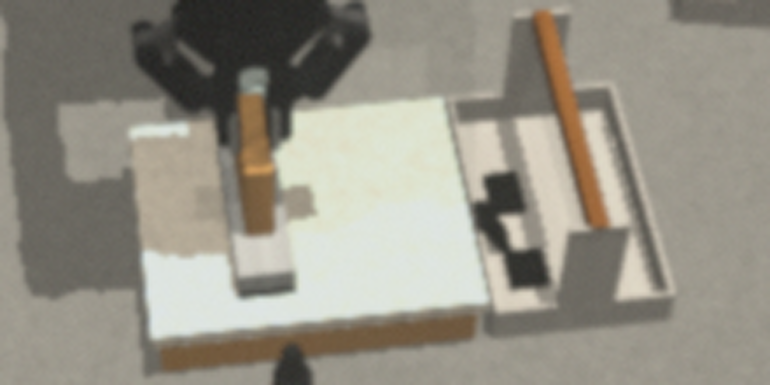

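Three chips are in the tray, at (503,192), (525,268), and a tilted one at (492,225) leaning on the board-side wall. The scraper stands in contact with the board, so I release it and rise.

>>> arm_command:
  steps:
    - {"fingers":5,"x":0,"y":0,"z":-0.02,"wx":0,"wy":0,"wz":0}
    - {"fingers":25,"x":0,"y":0,"z":-0.02,"wx":0,"wy":0,"wz":0}
    - {"fingers":35,"x":0,"y":0,"z":-0.02,"wx":0,"wy":0,"wz":0}
    - {"fingers":45,"x":0,"y":0,"z":-0.02,"wx":0,"wy":0,"wz":0}
    - {"fingers":60,"x":0,"y":0,"z":-0.02,"wx":0,"wy":0,"wz":0}
    - {"fingers":60,"x":0,"y":0,"z":-0.02,"wx":0,"wy":0,"wz":0}
    - {"fingers":60,"x":0,"y":0,"z":-0.3,"wx":0,"wy":0,"wz":0}
    - {"fingers":60,"x":0,"y":0,"z":-0.8,"wx":0,"wy":0,"wz":0}
    - {"fingers":60,"x":0,"y":0,"z":-1.4,"wx":0,"wy":0,"wz":0}
    - {"fingers":60,"x":0,"y":0,"z":-2.0,"wx":0,"wy":0,"wz":0}
    - {"fingers":60,"x":0,"y":0,"z":-2.2,"wx":0,"wy":0,"wz":0}
    - {"fingers":60,"x":0,"y":0,"z":-2.2,"wx":0,"wy":0,"wz":0}
    - {"fingers":60,"x":0,"y":0,"z":-2.2,"wx":0,"wy":0,"wz":0}

```text
time: 9.8
tcp_pos: [0.5444, -0.0396, 0.2007]
tool_rot: [180.0, 0.2, 180.0]
wrist_force: [-1.5, 1.1, -0.0]
grip_width: 0.7
finger_force: 0.0
```

```bash
python3 -c "
from h import *;from bench import arm
go(arm,[.532,.153,.16],179.7);go(arm,[.532,.153,.079],179.7)
a=arm.capture('top')['color'][190:280,240:350,::-1];b=arm.capture('scene')['color'][200:295,270:420,::-1]
b=cv2.resize(b,None,fx=5.2,fy=5.2,interpolation=cv2.INTER_CUBIC)[:390]
a=cv2.resize(a,None,fx=4,fy=4,interpolation=cv2.INTER_CUBIC)
b=cv2.resize(b[:,150:],None,fx=.55,fy=.92)
print(a.shape,b.shape);b=cv2.resize(b,(350,360));cv2.imwrite('pics/g5.png',np.hstack([a,b]))"
```

```text
t 9.8 tcp [ 0.5444 -0.0396  0.2007] rot [179.96   0.21 179.95] F [-1.48  1.1  -0.01] grip 0.7 0.0
shift [0.255 3.851 0.816] turn [0.008 0.041 0.05 ]
t 9.8 tcp [ 0.5444 -0.0396  0.2007] rot [179.96   0.21 179.95] F [-1.48  1.1  -0.01] grip 0.7 0.0
shift [0.261 3.85  2.436] turn [0.008 0.041 0.05 ]
(360, 440, 3) (359, 346, 3)
```

View pics/g5.png

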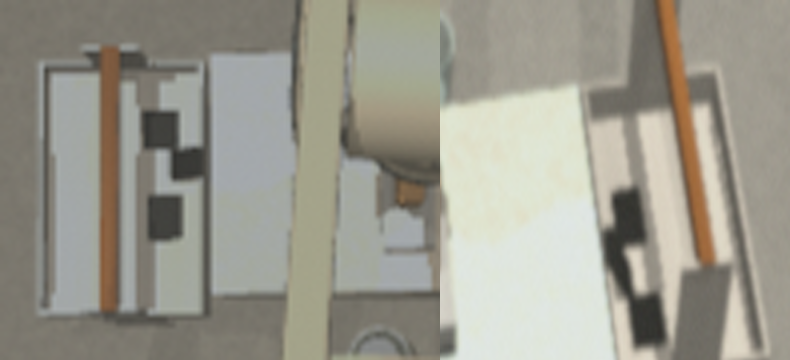

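The top view (left) shows chips at (160,130), (165,217) and (188,163). The last leans inside the board-side wall with its bulk in the tray. The bar is still at u≈110, so the tray has not moved, and the scraper stands upright. I go to the bar and grip it.

>>> arm_command:
  steps:
    - {"fingers":60,"x":0.1,"y":0.8,"z":0,"wx":0,"wy":0.04,"wz":0.05}
    - {"fingers":60,"x":0.2,"y":1.7,"z":0,"wx":0,"wy":0.04,"wz":0.05}
    - {"fingers":60,"x":0.26,"y":2.6,"z":0,"wx":0,"wy":0.04,"wz":0.05}
    - {"fingers":60,"x":0.26,"y":3.4,"z":0,"wx":0,"wy":0.04,"wz":0.05}
    - {"fingers":60,"x":0.26,"y":3.85,"z":0.2,"wx":0,"wy":0.04,"wz":0.05}
    - {"fingers":60,"x":0.26,"y":3.85,"z":0.8,"wx":0,"wy":0.04,"wz":0.05}
    - {"fingers":60,"x":0.26,"y":3.85,"z":1.2,"wx":0,"wy":0.04,"wz":0.05}
    - {"fingers":60,"x":0.26,"y":3.85,"z":1.6,"wx":0,"wy":0.04,"wz":0.05}
    - {"fingers":60,"x":0.26,"y":3.85,"z":2.0,"wx":0,"wy":0.04,"wz":0.05}
    - {"fingers":60,"x":0.26,"y":3.85,"z":2.3,"wx":0,"wy":0.04,"wz":0.05}
    - {"fingers":60,"x":0.26,"y":3.85,"z":2.43,"wx":0,"wy":0.04,"wz":0.05}
    - {"fingers":60,"x":0.26,"y":3.85,"z":2.43,"wx":0,"wy":0.04,"wz":0.05}
    - {"fingers":40,"x":0.26,"y":3.85,"z":2.43,"wx":0,"wy":0.04,"wz":0.05}
    - {"fingers":25,"x":0.26,"y":3.85,"z":2.43,"wx":0,"wy":0.04,"wz":0.05}
    - {"fingers":15,"x":0.26,"y":3.85,"z":2.43,"wx":0,"wy":0.04,"wz":0.05}
    - {"fingers":8,"x":0.26,"y":3.85,"z":2.43,"wx":0,"wy":0.04,"wz":0.05}
    - {"fingers":2,"x":0.26,"y":3.85,"z":2.43,"wx":0,"wy":0.04,"wz":0.05}
    - {"fingers":2,"x":0.26,"y":3.85,"z":2.43,"wx":0,"wy":0.04,"wz":0.05}
    - {"fingers":2,"x":0.26,"y":3.85,"z":2.43,"wx":0,"wy":0.04,"wz":0.05}

```text
time: 11.8
tcp_pos: [0.5327, 0.153, 0.08]
tool_rot: [180.0, 0.1, 179.7]
wrist_force: [-0.4, 0.1, -0.7]
grip_width: 0.021
finger_force: 0.0
```

```bash
python3 -c "
from h import *;from bench import arm
go(arm,[.532,.163,.179],179.7)"
```

```text
t 11.8 tcp [0.5327 0.153  0.08  ] rot [1.7996e+02 5.0000e-02 1.7970e+02] F [-0.43  0.12 -0.73] grip 0.021 0.0
shift [ 0.013  0.202 -1.981] turn [0.007 0.011 0.   ]
```

The fingers shut on nothing, so I look before doing anything else.

```bash
python3 -c "
from h import *;from bench import arm
c=arm.capture('scene');pickle.dump(c,open('pics/s6.pkl','wb'))
b=c['color'][170:300,280:440,::-1]
cv2.imwrite('pics/g6.png',cv2.resize(b,None,fx=4.5,fy=4.5,interpolation=cv2.INTER_CUBIC))
print(proj(c,[[.5327,.153,.08],[.5327,.153,.098],[.447,.153,.098],[.617,.153,.098],[.447,.0975,.028],[.617,.0975,.028]]))"
```

```text
[[381.04725174 229.54947287]
 [381.98309377 224.09922479]
 [373.43718034 194.21021275]
 [391.15541062 256.17905939]
 [346.44673471 217.53117379]
 [361.08920892 279.03635989]]
```

View pics/g6.png

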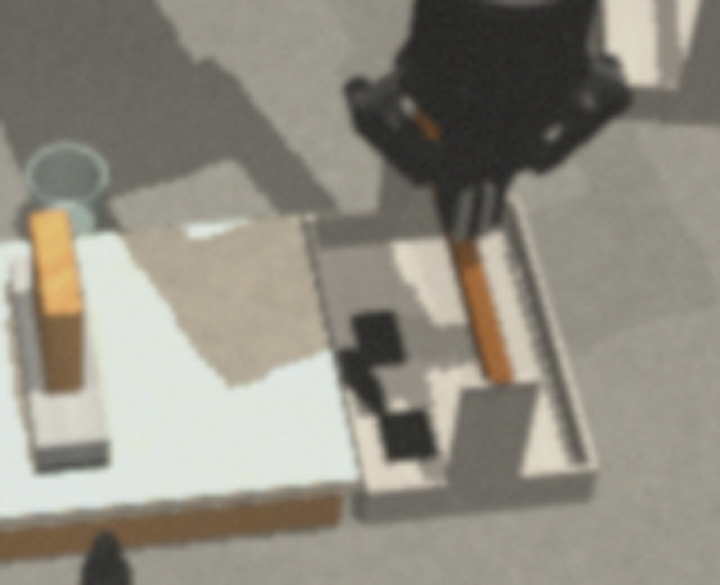

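The bar and tray sit where projected (bar end at crop (500,380)), but the shut fingers at (478,210) seem to end above the bar. I'm nearly out of picture views, so I check with a coarse colour map.

```bash
python3 -c "
from h import *
from bench import arm
c=pickle.load(open('pics/s6.pkl','rb'));im=c['color'].astype(int)
for v in range(192,238):
    print(v,''.join('O' if p[0]>p[2]*1.7 and p[0]>70 else '#' if p.sum()<150 else '+' if p.sum()<330 else '.' for p in im[v,366:400]))
for z in (.08,.09,.1,.11,.12,.13): print(z,proj(c,[[.5327,.153,z],[.544,.153,z],[.5327,.165,z],[.5327,.141,z]]).round(0).tolist())
s=arm.sense();print(s['grip_width'],s['q'].round(2))
"
```

```text
192 +++++++###########################
193 ++++.++###########################
194 ++++++++##########################
195 +++++++O+#########################
196 +++++++OO+########################
197 +++###+OOO+#######################
198 #++####+OOO+######################
199 ########OOOO######################
200 ########+OO+######################
201 ##########++######################
202 ##################################
203 ##################################
204 ##################################
205 ++################################
206 +++###############################
207 +++#########################++++++
208 +++++######################+++..++
209 ++++++#####################++.....
210 ++++++++++###########+++##++......
211 +++++++++++######++++++++#+.......
212 +++++++++++#####+++++++++++.......
213 +++++++++++####++++++++++++.......
214 ++++++++++++###+++++#++++++.......
215 ++++++++++++###++++++++++++.......
216 ++++++++++++###+++++++++++++......
217 +++++++++++++#++++++++++++++......
218 +++++++++++++#++++++++++++++......
219 +++++++++++++#+++++++++++++++.....
220 ++++
[... 507 characters left out ...]
............+OOOOO.........++.
234 .................OOOOO.........++.
235 .................OOOOOO........++.
236 .................+OOOOO.........++
237 .................+OOOOO.........++
0.08 [[381.0, 230.0], [382.0, 234.0], [387.0, 229.0], [375.0, 230.0]]
0.09 [[382.0, 227.0], [383.0, 231.0], [387.0, 226.0], [376.0, 227.0]]
0.1 [[382.0, 223.0], [383.0, 228.0], [388.0, 223.0], [376.0, 224.0]]
0.11 [[383.0, 220.0], [384.0, 225.0], [388.0, 220.0], [377.0, 221.0]]
0.12 [[383.0, 217.0], [384.0, 221.0], [389.0, 217.0], [377.0, 218.0]]
0.13 [[384.0, 214.0], [385.0, 218.0], [389.0, 214.0], [378.0, 215.0]]
0.021515063557528934 [ 1.5850e+01  2.2400e+01  1.0819e+02  3.0000e-02  4.9360e+01 -7.3860e+01]
```

```bash
python3 -c "
from h import *
c=pickle.load(open('pics/s6.pkl','rb'))
for z in (.2,.213,.235): print(z,proj(c,[[.2344,.5789,z]]).round(1).tolist())
im=pickle.load(open('pics/scene0.pkl','rb'))['color'].astype(int)
for v in range(28,76): print(v,''.join('#' if p.sum()<110 else '+' if p.sum()<220 else '.' for p in im[v,535:600]))
print(-cv2.Rodrigues(np.array(c['rvec']))[0].T@np.array(c['tvec']).ravel())
for z in (.0921,.1,.11,.12,.13): print(z,((proj(c,[[.545,-.0386+.009,z],[.545,-.0386-.009,z]])-[220,190])*3.5).round(0).tolist())
"
```

```text
0.2 [[536.1, 81.6]]
0.213 [[537.9, 77.0]]
0.235 [[541.0, 69.0]]
28 +########################################+++..+..++++++++++++++++
29 ++########################################+++++++++++++++++++++++
30 ++########################################+++++++++++++++++++++++
31 +##########################################+++++########+++++++++
32 ###########################################+#++++#######+++++++++
33 ############################################+++##########++++++#+
34 ##########################################++++++########+++++#+++
35 #########################################++++++++#######+++++++++
36 ########################################+++++++++#######+++++++++
37 #######################################++++++++++######++++++++++
38 ######################################++++++#+#########++++++++++
39 #####################################++++++++##########++++++++++
40 #####################################++++++++##########++++++++++
41 ######################################+++++++##########++++++++++
42 ######################################++++++##########+++#+++++++
4
[... 1804 characters left out ...]
++++++++++++++++++##+++++++++++++++++++++++++++++++++++++
70 +++++++++++++++++++++++++++++++++++++++++++++++++++++++++++++++++
71 +++++++++++++++++++++++++++++++++++++++++++++++++++++++++++++++++
72 +++++++++++++++++++++++++++++++++++++++++++++++++++++++++++++++++
73 +++++++++++++++++++++++++++++++++++++++++++++++++++++++++++++++++
74 +++++++++++++++++++++++++++++++++++++++++++++++++++++++++++++++++
75 +++++++++++++++++++++++++++++++++++++++++++++++++++++++++++++++++
[ 1.27605663 -0.11685874  1.02353154]
0.0921 [[266.0, 173.0], [236.0, 176.0]]
0.1 [[266.0, 164.0], [236.0, 167.0]]
0.11 [[266.0, 154.0], [235.0, 157.0]]
0.12 [[266.0, 143.0], [235.0, 146.0]]
0.13 [[266.0, 132.0], [235.0, 135.0]]
```

Comparing projections across frames (start pose, scraper grasp, now), the real fingertips sit about 30 mm higher than the reported TCP. The scraper was therefore held near its top, and here the fingers shut just above the bar. I raise, open, go 30 mm lower and close again.

>>> arm_command:
  steps:
    - {"fingers":2,"x":0,"y":0,"z":-0.4,"wx":0,"wy":0,"wz":0}
    - {"fingers":20,"x":0,"y":0,"z":-0.6,"wx":0,"wy":0,"wz":0}
    - {"fingers":50,"x":0,"y":0,"z":-0.6,"wx":0,"wy":0,"wz":0}
    - {"fingers":50,"x":0,"y":0,"z":-0.6,"wx":0,"wy":0,"wz":0}
    - {"fingers":50,"x":0,"y":0,"z":-0.6,"wx":0,"wy":0,"wz":0}
    - {"fingers":50,"x":0,"y":0,"z":-0.3,"wx":0,"wy":0,"wz":0}
    - {"fingers":50,"x":0,"y":0,"z":0.0,"wx":0,"wy":0,"wz":0}
    - {"fingers":50,"x":0,"y":0,"z":0.2,"wx":0,"wy":0,"wz":0}
    - {"fingers":50,"x":0,"y":0,"z":0.4,"wx":0,"wy":0,"wz":0}
    - {"fingers":50,"x":0,"y":0,"z":0.55,"wx":0,"wy":0,"wz":0}
    - {"fingers":50,"x":0,"y":0,"z":0.6,"wx":0,"wy":0,"wz":0}
    - {"fingers":50,"x":0,"y":0,"z":0.6,"wx":0,"wy":0,"wz":0}
    - {"fingers":35,"x":0,"y":0,"z":0.6,"wx":0,"wy":0,"wz":0}
    - {"fingers":25,"x":0,"y":0,"z":0.6,"wx":0,"wy":0,"wz":0}
    - {"fingers":15,"x":0,"y":0,"z":0.6,"wx":0,"wy":0,"wz":0}
    - {"fingers":8,"x":0,"y":0,"z":0.6,"wx":0,"wy":0,"wz":0}
    - {"fingers":2,"x":0,"y":0,"z":0.6,"wx":0,"wy":0,"wz":0}
    - {"fingers":2,"x":0,"y":0,"z":0.6,"wx":0,"wy":0,"wz":0}
    - {"fingers":2,"x":0,"y":0,"z":0.6,"wx":0,"wy":0,"wz":0}

```text
time: 13.75
tcp_pos: [0.533, 0.1528, 0.0502]
tool_rot: [180.0, 0.1, 179.7]
wrist_force: [0.3, -4.5, 5.9]
grip_width: 0.128
finger_force: 59.6
```

```bash
python3 -c "
from h import *;from bench import arm
go(arm,[.532,.163,.15],179.7)
im=arm.capture('scene')['color'].astype(int)
for v in range(204,240):
    print(v,''.join('O' if p[0]>p[2]*1.7 and p[0]>70 else '#' if p.sum()<150 else '+' if p.sum()<330 else '.' for p in im[v,366:400]))
"
```

```text
t 13.75 tcp [0.533  0.1528 0.0502] rot [1.7998e+02 8.0000e-02 1.7971e+02] F [ 0.26 -4.47  5.89] grip 0.128 59.6
shift [ 0.017  0.206 -1.995] turn [0.005 0.015 0.001]
204 +++++++###########################
205 ++++++++##########################
206 +++++++++#########################
207 +++++++++#########################
208 +#+++++++#########################
209 ###++++++#########++++############
210 ####+++++########+++++############
211 #####++++########++..+############
212 ################++...+############
213 ################++..++############
214 ################++.++#############
215 ################+++++#############
216 ################++++#########++++#
217 +###############+O+#########++++++
218 +###############OOO########++....+
219 ++#############+OOO##+++###++.....
220 ++++++++#######+OOO+#++++##++.....
221 ++++++++#####+++OOOO#++++++++.....
222 ++.++.+++###++++OOOO++++++++++....
223 .......+####++++OOOO+++++++.++....
224 .......++##+++++OOOO+++++++.++....
225 ........+##+++++OOOO+++++++.++....
226 ........+##+++++OOOOO++++++..++...
227 ........++#+++++OOOOO+++++...++...
228 ........++++++++OOOOO++++....++...
229 .........+++++++OOOOO++......+++..
230 ..........++++++OOOOOO........++..
231 ...........++++++OOOOO........++..
232 ................+OOOOO........+++.
233 ................+OOOOO.........++.
234 ................+OOOOO.........++.
235 .................OOOOOO........+++
236 .................+OOOOO.........++
237 .................+OOOOO.........++
238 ..................OOOOOO........++
239 ++................OOOOOO........++
```

The bar is gripped, with fingers on both sides and 60 N, but near the pad tips. I regrip 10 mm lower to be centred.

>>> arm_command:
  steps:
    - {"fingers":20,"x":0,"y":0,"z":0,"wx":0,"wy":0,"wz":0}
    - {"fingers":30,"x":0,"y":0,"z":0,"wx":0,"wy":0,"wz":0}
    - {"fingers":30,"x":0,"y":0,"z":0.1,"wx":0,"wy":0,"wz":0}
    - {"fingers":30,"x":0,"y":0,"z":0.18,"wx":0,"wy":0,"wz":0}
    - {"fingers":30,"x":0,"y":0,"z":0.18,"wx":0,"wy":0,"wz":0}
    - {"fingers":20,"x":0,"y":0,"z":0.18,"wx":0,"wy":0,"wz":0}
    - {"fingers":12,"x":0,"y":0,"z":0.18,"wx":0,"wy":0,"wz":0}
    - {"fingers":6,"x":0,"y":0,"z":0.18,"wx":0,"wy":0,"wz":0}
    - {"fingers":2,"x":0,"y":0,"z":0.18,"wx":0,"wy":0,"wz":0}
    - {"fingers":2,"x":0,"y":0,"z":0.18,"wx":0,"wy":0,"wz":0}

```text
time: 14.8
tcp_pos: [0.5327, 0.1528, 0.0409]
tool_rot: [180.0, 0.0, 179.7]
wrist_force: [-0.2, -2.9, -0.2]
grip_width: 0.13
finger_force: 58.8
```

Gripped. Now a gentle lift of 100 mm, drifting slightly away from the board.

>>> arm_command:
  steps:
    - {"fingers":2,"x":0,"y":0,"z":-0.05,"wx":0,"wy":0,"wz":0}
    - {"fingers":2,"x":0,"y":0.02,"z":-0.13,"wx":0,"wy":0,"wz":0}
    - {"fingers":2,"x":0,"y":0.04,"z":-0.25,"wx":0,"wy":0,"wz":0}
    - {"fingers":2,"x":0,"y":0.07,"z":-0.4,"wx":0,"wy":0,"wz":0}
    - {"fingers":2,"x":0,"y":0.1,"z":-0.55,"wx":0,"wy":0,"wz":0}
    - {"fingers":2,"x":0,"y":0.13,"z":-0.7,"wx":0,"wy":0,"wz":0}
    - {"fingers":2,"x":0,"y":0.16,"z":-0.85,"wx":0,"wy":0,"wz":0}
    - {"fingers":2,"x":0,"y":0.19,"z":-1.0,"wx":0,"wy":0,"wz":0}
    - {"fingers":2,"x":0,"y":0.2,"z":-1.15,"wx":0,"wy":0,"wz":0}
    - {"fingers":2,"x":0,"y":0.2,"z":-1.3,"wx":0,"wy":0,"wz":0}
    - {"fingers":2,"x":0,"y":0.2,"z":-1.45,"wx":0,"wy":0,"wz":0}
    - {"fingers":2,"x":0,"y":0.2,"z":-1.6,"wx":0,"wy":0,"wz":0}
    - {"fingers":2,"x":0,"y":0.2,"z":-1.75,"wx":0,"wy":0,"wz":0}
    - {"fingers":2,"x":0,"y":0.2,"z":-1.87,"wx":0,"wy":0,"wz":0}
    - {"fingers":2,"x":0,"y":0.2,"z":-1.95,"wx":0,"wy":0,"wz":0}
    - {"fingers":2,"x":0,"y":0.2,"z":-2.0,"wx":0,"wy":0,"wz":0}
    - {"fingers":2,"x":0,"y":0.2,"z":-2.0,"wx":0,"wy":0,"wz":0}
    - {"fingers":2,"x":0,"y":0.2,"z":-2.0,"wx":0,"wy":0,"wz":0}
    - {"fingers":2,"x":0,"y":0.2,"z":-2.0,"wx":0,"wy":0,"wz":0}
    - {"fingers":2,"x":0,"y":0.2,"z":-2.0,"wx":0,"wy":0,"wz":0}

```text
time: 16.8
tcp_pos: [0.5325, 0.1629, 0.1406]
tool_rot: [180.0, 0.0, 179.7]
wrist_force: [0.4, 0.1, -3.5]
grip_width: 0.133
finger_force: 58.4
```

```bash
python3 -c "
from h import *;from bench import arm
go(arm,[.532,.163,.14],179.7)
c=arm.capture('scene');b=c['color'][130:310,190:450,::-1].copy()
print(np.round((proj(c,[[sx*.085+.532,.163+sy*.055,.128] for sx,sy in((-1,-1),(1,-1),(1,1),(-1,1))])-[190,130])*3).tolist())
cv2.imwrite('pics/g7.png',cv2.resize(b,None,fx=3,fy=3,interpolation=cv2.INTER_CUBIC))"
```

```text
t 16.8 tcp [0.5325 0.1629 0.1406] rot [1.7997e+02 2.0000e-02 1.7970e+02] F [ 0.41  0.07 -3.46] grip 0.133 58.4
shift [0.01  0.002 0.012] turn [0.005 0.004 0.001]
[[493.0, 170.0], [542.0, 358.0], [705.0, 341.0], [643.0, 156.0]]
```

View pics/g7.png

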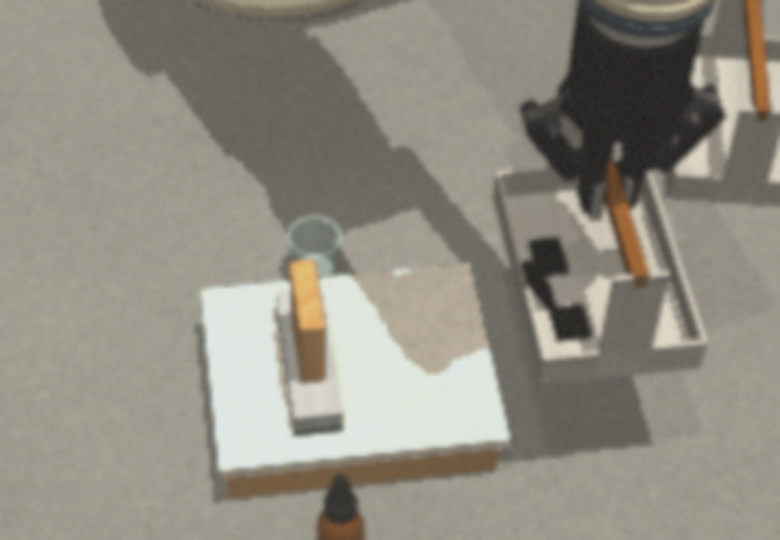

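The tray is level at 10 cm: its rim corners at about (498,172), (545,360) and (705,343) match the projection to within a few pixels. All three chips are inside, at (548,255), (540,285) and (572,322), and the scraper stands upright on the board. I hand in.

```bash
python3 -c "
from bench import arm
print(arm.finish_job())"
```

```text
the job is handed in; nothing more can be done
None
```

The job is handed in: all three glass offcuts are in the tray, the scraper stands upright on the board, and the arm is holding the tray level about 10 cm above the table; one offcut leans on the tray's board-side wall, and the first grip on the bar missed and was redone lower.

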